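# Hook the ring tray out from under the riser

### The job

The tray of aperture rings has slid back under the instrument riser. With the orange-handled pull hook, reach in under the ledge, feel for the hidden pull loop on the tray front and pull the tray out by about 10 cm; be gentle, never press the hook on the loop, tray or riser with more than 15 N, and keep the gripper itself off the riser and tray. Then unhook and lay the hook back flat on the blue mat, leaving the tray out and the things standing around where they are.

Things in the scene. Friction and masses are not known exactly. Their poses are not given: they have to be found in the camera images.
- riser: Fixed grey instrument riser, 200 deep (x), 260 wide (y), 100 mm high; controllers and a tape roll fixed on top reach 150 mm. Origin on the bench under the middle of its front ledge edge; x points into the riser, y left, z up. The ledge is its top, overhanging the hidden tray. The slot under it is 64 mm high at the front lip (12 mm thick), 86 mm behind; side walls' inner faces at y = +-119 mm.
- tray (a joint): How far the tray has slid out along the riser's -x, m: 0 fully home, 0.125 end stop; starts at 0 to 0.012. It needs about 4 N to move and stays where it is left. Open aluminium tray with two aperture rings; its upright front plate is 216 mm wide, 6 to 60 mm above the bench.
- tray_front (a point): Middle of the outer face of the tray's front plate, 33 mm above the bench; moves with the tray, 70 mm behind the ledge edge when fully home. A steel pull loop is clamped to the plate anywhere from 45 mm left to 45 mm right of this middle: where is not known and hidden by the ledge, so it must be found by touch. Its clamp does not slip at under 15 N.
- loop_height (a point): Point fixed on the riser, mid-width, 32 mm behind the ledge edge, 37 mm above the bench: where the loop's upright bar stands (its y unknown) with the tray fully home, i.e. 38 mm before tray_front. The loop is an upright D of 8 mm bar, its plane square to the plate, open sideways (y); opening 30 mm deep (x), 30 mm high (22 to 52 mm above bench). Its foot on the plate is 20 mm wide, 4 mm thick.
- hook: Loose pull hook, 130 to 210 g, flat on the mat. Origin: underside of the handle at the place to grip; x along the rod to the hook end, y left, z up. Orange handle 24 wide (y), 38 high, from x = -65 to +35 mm. Steel rod, 8 mm diameter, axis 20 mm above the underside, runs to x = 155 mm, where it bends sideways to -y: a cross piece that ends at y = -30 mm, leaning slightly back to the handle.
- hook_tip (a point): Free end of the hook's sideways cross piece, at (153, -28, 20) mm in the hook's frame.
- mat: Fixed blue tool mat, 240 (x) x 180 (y) x 3 mm, flat on the bench. Origin at the middle of its underside. The hook starts on it with its origin near (-40, 0) mm in the mat's frame.
- cleaner_bottle: Bystander: white squeeze bottle with red cap, 47 mm diameter, 134 mm high, beside the riser; origin under its middle.
- spool: Bystander: blue solder spool, 58 mm diameter, 36 mm high, left of the mat; origin under its middle.
- tape_roll: Bystander: roll of cream tape lying flat, 94 mm diameter, 25 mm high, left of the mat; origin under its middle.

How it is judged:
By the outcome, as a careful person would: the job done as asked, in the order asked, and still so for the second after the job is handed in, with the robot touching nothing.
It also fails if it takes over 61 s, if anything falls off the work surface, if the arm or the gripper's body presses on something with over 40 N, if the wrist force passes 120 N, or if a joint passes its speed limit or range.

### The arm

A 7-joint arm with a two-finger parallel gripper is mounted at the origin on a cart in front of the work surface, level with it; the furniture and walls round the work are solid. World frame = base frame: x ahead of the robot, y to its left, z up, the work surface at z = 0. Lengths are in m, angles in rad, forces in N, time in s.
With the tool pointing down it reaches from about 0.4 to 0.9 m from the base axis. Payload 5.5 kg.
Tool frame: the origin (TCP) lies on the centre line of the jaws, within the pads' length; the fingertips stand 25 mm ahead of it and the grasp point (between the pads) lies 6 mm ahead of it (env.nose_length is the distance from the TCP to the fingertips, in m); z points along the fingers, y is the line along which they close (so a half turn about z gives the same grasp; the last joint's range is limited). The gripper opens to 92 mm and grips with 3 to 60 N. Pads are 19 mm wide; open, the fingers measure 130 mm over their backs; the gripper's body (75 mm by 190 mm) begins 47 mm behind the grasp point.
Start: joints at [-1.066, 0.501, -0.427, 1.55, 0.221, 1.138, -0.21], TCP at [0.156, 0.631, 0.252] pointing down, gripper open.
Joint ranges: [-2.88, 2.88], [-0.31, 2.03], [-1.54, 1.56], [0.2, 2.42], [-1.41, 4.55], [0.19, 2.02], [-2.57, 2.57]. Speed limits (rad/s): [2.57, 2.57, 3.14, 3.14, 3.14, 3.14, 3.14].

### API

Orientations are given as [roll, pitch, yaw] about the fixed x, y, z axes, in that order (R = Rz(yaw) Ry(pitch) Rx(roll)).
In Python, from cell import env gives the robot as it stands.
- The arm moves only by the tool step_arm, never from a script. Its arguments are lists of equal length, an entry for each row: "offset": the shift along the tool's x, y, z in mm, a list of three; "dr": the turn, a rotation vector about the tool's x, y, z in rad, a list of three. In form: {"offset": [[dx, dy, dz], ...], "dr": [[ax, ay, az], ...]}. A call has 1 to 5 rows; each row is the pose to reach, as a shift and turn from the pose commanded when the call began, along the tool's axes at that moment; what a row does not reach only later rows make up. A row lasts 1/10 s, in which the tool goes at most 50 mm and 8.59 degrees, less where a joint would pass 70% of its speed; a pose out of reach is approached as far as the arm can. A call with a gripper value outside its range is refused whole. "claw" is the finger opening in mm, from 0 to 91.8, set as the call begins (left out, the last holds). The fingers move at their own pace and stop on an object; "force" is the grip in N (left out, the last holds). Time passes only in rows, so rows that repeat a pose let the fingers close. It gives the time, the measured TCP pose, the force, the opening and the grip force at its end, in the units of the state.
- env.read_state(): the state, without advancing time (a new reading comes with each control period).
- env.grab_frame(name): name is "scene" or "side" or "wrist"; returns a dict with "img" (480x640x3 uint8, red, green, blue), "fx", "fy", "cx", "cy" (pixels), "R" (3x3) and "t" (3): a world point X has camera coordinates R X + t. Camera axes: x right, y down, z forward; pixel columns grow to the right and rows downward; lengths in m; the calibration is good to about 2 mm. A picture is of the moment at which its call begins. There is no depth.
- env.hand_in(): hands the job in; it is judged then, once.
The state is a dict: "time": time; "qpos": joint angles; "joint_velocities": joint speeds; "effort": joint torques, N m; "ee_pos": TCP position; "orientation": TCP orientation; "ft_force": force on the tool from outside, world axes, zero at the start; "torque": the same for the moment, N m; "gripper_width": opening from 0.0 (shut) to 1.0 (fully open); "gripper_force": force on a finger pad.
Only numpy, scipy, OpenCV 4.12 (cv2) and the standard library are available. Lean on these libraries where they do the work, as an engineer would, in place of code of your own. Each camera call takes 0.05 s, during which the arm holds its last target. There are 200 camera calls.

## Working session

There is one attempt and no reset: what is moved stays moved. The work goes in short steps, Python scripts to look and compute and a tool call to move; the robot and the scene stay as the last step left them, time stands still between calls to the robot, and variables do not carry over. Pictures are saved under pics/ and viewed, at most 10 in all, crops included, and the job is handed in when it is done.

Besides the shell and the picture viewer there is one more tool, called after "Request:" as name(argument=value, ...) on one line, values as JSON. step_arm: Moves the arm, as the interface text tells. Its arguments: {"type":"object","properties":{"offset":{"type":"array"},"dr":{"type":"array"},"claw":{"type":"number"},"force":{"type":"number"}},"required":["offset","dr"]}

```bash
mkdir -p pics; ls
python3 - <<'E'
from cell import env
import cv2,numpy as np
for n in("scene","side"):
    f=env.grab_frame(n); cv2.imwrite(f"pics/{n}0.png",f["img"][:,:,::-1]); np.savez(f"{n}0.npz",**f)
    print(n,f["fx"],f["cx"],f["cy"],f["R"].round(4).tolist(),f["t"])
s=env.read_state();print(s)
E
```

```text
pics
scene 619.0391847933935 317.3723732832092 237.6396105364774 [[-0.8245, -0.5659, 0.0054], [-0.3453, 0.4955, -0.7971], [0.4484, -0.659, -0.6039]] [0.64065076 0.10818595 1.2746446 ]
side 565.9427724113455 321.39470687833506 232.07144318594013 [[0.9448, -0.327, 0.0196], [-0.2146, -0.663, -0.7172], [0.2475, 0.6734, -0.6966]] [-0.47575419  0.32123473  0.84428418]
{'time': 0.1, 'qpos': array([-1.06577807,  0.50175935, -0.42679897,  1.55129451,  0.22081334,
        1.13829195, -0.21031821]), 'joint_velocities': array([-0.00031471, -0.00206397,  0.00045104, -0.00043603, -0.00034985,
        0.00088862,  0.00049869]), 'effort': array([-1.14674214e-02, -5.67866313e+01, -5.83902195e+00, -2.79917675e+01,
       -6.91486965e-02,  2.39263242e-02,  1.04579462e-05]), 'ee_pos': array([0.15556916, 0.63053338, 0.25079917]), 'orientation': array([-3.13989367e+00, -5.41669007e-05,  2.89979246e+00]), 'ft_force': array([0.16537355, 0.62333776, 0.12581822]), 'torque': array([0.01878536, 0.02610831, 0.06725815]), 'gripper_force': 0.0, 'gripper_width': 1.0036023669136274}
```

View pics/scene0.png

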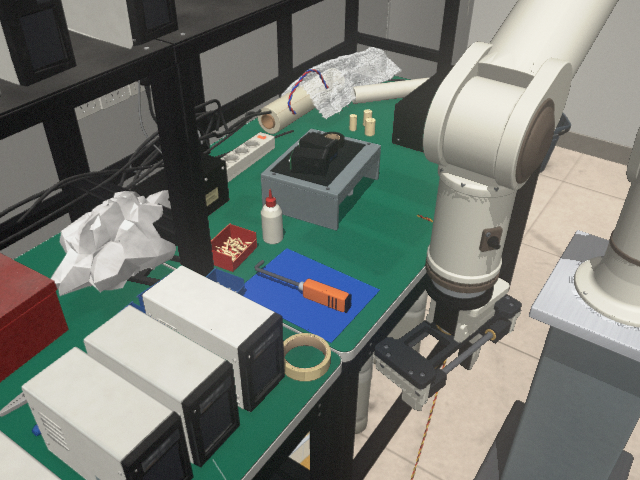

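View pics/side0.png

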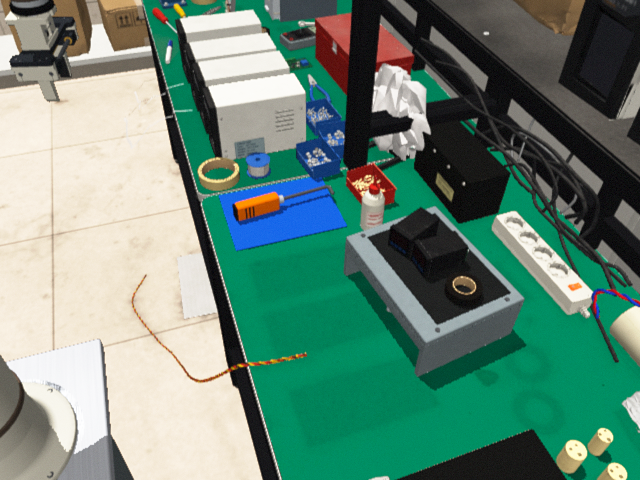

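```bash
cat > h.py <<'E'
import numpy as np,cv2
from scipy.spatial.transform import Rotation as Ro
def bp(f,u,v,z):
    d=f["R"].T@np.array([(u-f["cx"])/f["fx"],(v-f["cy"])/f["fy"],1]); c=-f["R"].T@f["t"]
    return c+d*(z-c[2])/d[2]
def pj(f,X):
    p=f["R"]@np.array(X)+f["t"]; return (round(f["fx"]*p[0]/p[2]+f["cx"],1),round(f["fy"]*p[1]/p[2]+f["cy"],1))
def ld(n): return dict(np.load(n+".npz"))
E
python3 - <<'E'
from h import *
a,b=ld("scene0"),ld("side0")
def crop(f,x,y,w=133,h=100): return cv2.resize(f["img"][y:y+h,x:x+w,::-1],(399,300),interpolation=cv2.INTER_CUBIC)
m=np.vstack([np.hstack([crop(a,245,240),crop(b,215,165)]),np.hstack([crop(a,255,125),cv2.resize(b["img"][200:380,340:540,::-1],(399,300))])])
cv2.imwrite("pics/c1.png",m)
for u,v in[(202,199),(313,180),(345,228),(232,247)]: print("mat side",bp(b,u,v,.003).round(3))
for u,v in[(303,252),(377,292),(340,340)]: print("mat scene",bp(a,u,v,.003).round(3))
for u,v in[(347,238),(418,342),(522,300),(430,210)]: print("ris side",bp(b,u,v,.1).round(3))
for u,v in[(262,178),(341,190),(380,148),(316,130)]: print("ris scene",bp(a,u,v,.1).round(3))
E
```

```text
mat side [0.385 0.467 0.003]
mat side [0.641 0.455 0.003]
mat side [0.654 0.283 0.003]
mat side [0.416 0.301 0.003]
mat scene [0.621 0.283 0.003]
mat scene [0.421 0.304 0.003]
mat scene [0.411 0.458 0.003]
ris side [0.608 0.163 0.1  ]
ris side [ 0.63  -0.084  0.1  ]
ris side [ 0.832 -0.063  0.1  ]
ris side [0.788 0.186 0.1  ]
ris scene [0.786 0.213 0.1  ]
ris scene [0.609 0.152 0.1  ]
ris scene [ 0.634 -0.066  0.1  ]
ris scene [ 0.819 -0.054  0.1  ]
```

View pics/c1.png

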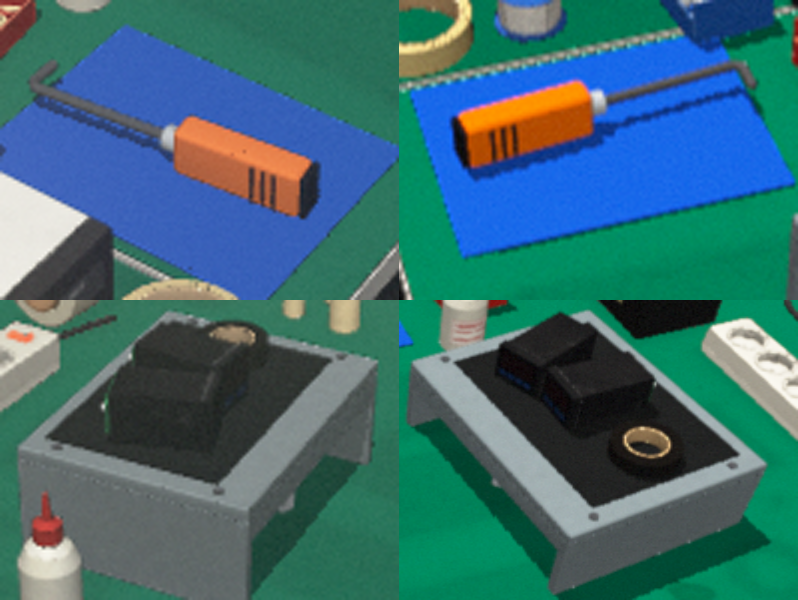

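Run:
```python
from h import *
from scipy.optimize import least_squares as ls
a,b=ld("scene0"),ld("side0")
def fit(pts,x0,z0):
    def W(p,X):
        return Ro.from_euler('z',p[2]).apply(np.array(X)/1e3)+[p[0],p[1],z0]
    def r(p): return np.concatenate([np.array(pj(f,W(p,X)))-uv for f,X,uv in pts])
    s=ls(r,x0,loss='soft_l1',x_scale=[.01,.01,.1],diff_step=1e-3); print(s.x.round(4)); print(r(s.x).reshape(-1,2).tolist()); return s.x
print("hook")
hk=fit([(b,(155,0,20),(329.3,187.7)),(b,(153,-28,20),(332.7,193.3)),(a,(155,0,20),(256.7,269.3)),(a,(153,-28,20),(264.3,261.7)),
(b,(35,0,20),(279.3,200)),(a,(35,0,20),(303.3,286.7)),(a,(-65,-12,38),(351.7,294.3)),(a,(-65,12,38),(345,303.3)),(a,(-65,-12,0),(351,306.7)),(a,(-65,12,0),(345,312.3)),
(b,(-65,12,38),(233,202.7)),(b,(-65,-12,38),(238,207.3)),(b,(-65,-12,0),(238.7,220.7))],[.48,.37,0],.003)
print("riser")
rs=fit([(a,(0,130,100),(337.7,195.7)),(a,(0,-130,100),(380.7,145)),(a,(200,130,100),(261.7,175)),(a,(200,-130,100),(310,129)),
(b,(0,130,100),(346.5,237.2)),(b,(0,-130,100),(423.2,338)),(b,(200,-130,100),(523.5,299)),(b,(200,130,100),(433,206))],[.62,.05,0],0)
print("mat")
fit([(b,(-120,90,3),(219.7,196.7)),(b,(-120,-90,3),(237,250.7)),(b,(120,-90,3),(347,226)),(b,(120,90,3),(320.3,178.3)),(a,(120,-90,3),(286.7,248.3)),(a,(-120,-90,3),(378,290)),(a,(-120,90,3),(335,339))],[.52,.37,0],0)
R=Ro.from_euler('z',rs[2])
for z in(.022,.037,.05): print("loop? ",z,(R.inv().apply(bp(a,351.7,193.3,z)-[rs[0],rs[1],0])*1e3).round(1))
im=np.hstack([cv2.resize(a["img"][160:235,325:395,::-1],(400,430),interpolation=cv2.INTER_CUBIC),cv2.resize(b["img"][230:380,345:435,::-1],(400,600),interpolation=cv2.INTER_CUBIC)[:430]])
cv2.imwrite("pics/c2.png",im)
```

```text
hook
[0.5056 0.3893 0.    ]
[[1.8000000000000114, 1.4000000000000057], [1.900000000000034, 3.799999999999983], [1.5, -5.600000000000023], [2.8999999999999773, -4.599999999999966], [-0.4000000000000341, 0.0], [1.5, -1.3000000000000114], [-1.1999999999999886, 0.30000000000001137], [-1.1999999999999886, -1.6999999999999886], [-1.3000000000000114, 2.1999999999999886], [-1.8000000000000114, 3.599999999999966], [-1.5, -3.1999999999999886], [-4.0, -0.6000000000000227], [-3.0999999999999943, -0.6999999999999886]]
riser
[0.6218 0.0597 0.    ]
[[-10.699999999999989, 0.20000000000001705], [4.400000000000034, 3.8000000000000114], [-5.300000000000011, -5.800000000000011], [8.699999999999989, -1.5999999999999943], [2.6000000000000227, -10.299999999999983], [-14.0, -1.3999999999999773], [-4.100000000000023, 5.899999999999977], [11.5, -0.9000000000000057]]
mat
[0.5424 0.3769 0.    ]
[[-1.1999999999999886, -1.0], [-0.19999999999998863, 0.30000000000001137], [1.0, -0.19999999999998863], [0.0, -3.1000000000000227], [0.30000000000001137, -2.0], [2.6000000000000227, -2.6999999999999886], [-2.5, 1.1999999999999886]]
loop?  0.022 [ 21.8 -13.9  22. ]
loop?  0.037 [10.  6. 37.]
loop?  0.05 [-0.1 23.3 50. ]
```

View pics/c2.png

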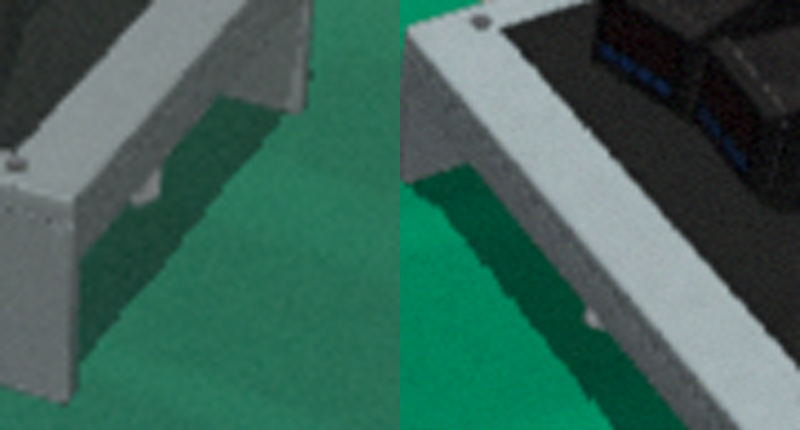

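```bash
sed -i 's/round(f\["fx"\]\*p\[0\]\/p\[2\]+f\["cx"\],1)/f["fx"]*p[0]\/p[2]+f["cx"]/; s/round(f\["fy"\]\*p\[1\]\/p\[2\]+f\["cy"\],1)/f["fy"]*p[1]\/p[2]+f["cy"]/' h.py
cat > fit.py <<'E'
from h import *
from scipy.optimize import least_squares as ls
def fit(pts,x0,z0):
    def W(p,X): return Ro.from_euler('z',p[2]).apply(np.array(X)/1e3)+[p[0],p[1],z0]
    def r(p): return np.concatenate([np.array(pj(f,W(p,X)))-uv for f,X,uv in pts])
    s=ls(r,x0,loss='soft_l1',x_scale=[.01,.01,.1]); print(s.x.round(4)); print(r(s.x).reshape(-1,2).round(1).tolist()); return s.x
E
python3 - <<'E'
from fit import *
a,b=ld("scene0"),ld("side0")
hk=fit([(b,(155,0,20),(329.3,187.7)),(b,(153,-28,20),(332.7,193.3)),(a,(155,0,20),(256.7,269.3)),(a,(153,-28,20),(264.3,261.7)),
(b,(35,0,20),(279.3,200)),(a,(35,0,20),(303.3,286.7)),(a,(-65,-12,38),(351.7,294.3)),(a,(-65,12,38),(345,303.3)),(a,(-65,-12,0),(351,306.7)),(a,(-65,12,0),(345,312.3)),
(b,(-65,12,38),(233,202.7)),(b,(-65,-12,38),(238,207.3)),(b,(-65,-12,0),(238.7,220.7))],[.48,.37,0.1],.003)
rs=fit([(a,(0,130,100),(337.7,195.7)),(a,(0,-130,100),(380.7,145)),(a,(200,130,100),(261.7,175)),(a,(200,-130,100),(310,129)),
(b,(0,130,100),(346.5,237.2)),(b,(0,-130,100),(423.2,338)),(b,(200,-130,100),(523.5,299)),(b,(200,130,100),(433,206))],[.62,.05,-.1],0)
fit([(b,(-120,90,3),(219.7,196.7)),(b,(-120,-90,3),(237,250.7)),(b,(120,-90,3),(347,226)),(b,(120,90,3),(320.3,178.3)),(a,(120,-90,3),(286.7,248.3)),(a,(-120,-90,3),(378,290)),(a,(-120,90,3),(335,339))],[.52,.37,0.05],0)
R=Ro.from_euler('z',rs[2])
for f,u,v in((a,350.4,195.8),(b,389.3,311.8)):
  for z in(.010,.018,.022): print("loop",z,(R.inv().apply(bp(f,u,v,z)-[rs[0],rs[1],0])*1e3).round(1))
from cell import env
s=env.read_state(); T=Ro.from_euler('xyz',s["orientation"]).as_matrix(); print(s["orientation"],T.round(3).tolist())
E
```

```text
[0.5059 0.3889 0.0779]
[[-0.0, -1.8], [1.0, 0.4], [-1.9, -2.7], [-1.2, -2.1], [-0.6, -0.7], [0.8, -0.8], [-0.4, -1.5], [0.5, -3.3], [-0.4, 0.3], [-0.1, 2.1], [-1.1, -1.5], [-2.7, 0.9], [-1.9, 0.9]]
[0.6218 0.0438 0.1362]
[[0.2, -0.8], [1.1, -0.6], [-1.5, -1.6], [1.0, -1.4], [-3.0, -2.2], [0.4, 3.1], [-0.1, -2.0], [0.2, -2.1]]
[0.5421 0.3764 0.004 ]
[[-1.4, -0.7], [-0.0, 0.7], [1.0, -0.2], [-0.2, -3.0], [0.2, -2.1], [2.8, -3.0], [-1.9, 1.0]]
loop 0.01 [27.2 -6.2 10. ]
loop 0.018 [22.5  5.1 18. ]
loop 0.022 [20.1 10.7 22. ]
loop 0.01 [27.6 -2.6 10. ]
loop 0.018 [23.6 -7.5 18. ]
loop 0.022 [ 21.5 -10.   22. ]
[-3.13989367e+00 -5.41669007e-05  2.89979246e+00] [[-0.971, 0.239, -0.0], [0.239, 0.971, -0.002], [0.0, -0.002, -1.0]]
```

```bash
cat >> h.py <<'E'
def plan(s,targets):
    """targets: (x,y,z,yaw) tool straight down; prints offset mm in tool axes and dr"""
    T=Ro.from_euler('xyz',s["orientation"])
    for x,y,z,yw in targets:
        o=T.inv().apply(np.array([x,y,z])-s["ee_pos"])*1e3
        d=(T.inv()*Ro.from_euler('xyz',[np.pi,0,yw])).as_rotvec()
        print(o.round(1).tolist(),d.round(4).tolist())
E
python3 - <<'E'
from h import *; from cell import env
plan(env.read_state(),[(.30,.44,.25,np.pi+.078),(.50,.389,.20,np.pi+.078)])
E
```

```text
[-185.9, -150.4, 1.0] [-0.0017, -0.0003, -0.3198]
[-392.2, -151.9, 51.0] [-0.0017, -0.0003, -0.3198]
```

Request:
step_arm(offset=[[-40,-32,0],[-80,-64,0],[-120,-97,0],[-153,-124,0],[-186,-150,0]], dr=[[0,0,-0.08],[0,0,-0.16],[0,0,-0.24],[0,0,-0.32],[0,0,-0.32]], claw=80, force=30)

```text
time: 0.6
ee_pos: [0.3016, 0.4383, 0.2513]
orientation: [-3.14, -0.0, -3.062]
ft_force: [1.0, 0.4, 0.1]
gripper_width: 0.872
gripper_force: 0.0
```

Run:
```python
from h import *; from cell import env
s=env.read_state();print(s["ee_pos"],s["orientation"],s["time"],s["qpos"].round(2))
plan(s,[(.50,.389,.20,np.pi+.078)])
```

```text
[0.30155253 0.43830302 0.25125175] [-3.14038948e+00 -2.43431782e-04 -3.06222823e+00] 0.6 [-0.63  0.29 -0.46  1.85  0.15  1.04  0.5 ]
[-193.9, -64.8, 51.3] [-0.0012, -0.0002, 0.0014]
```

Request:
step_arm(offset=[[-40,-13,10],[-80,-26,20],[-120,-40,30],[-157,-53,40],[-194,-65,51]], dr=[[0,0,0],[0,0,0],[0,0,0],[0,0,0],[0,0,0]])

```text
time: 1.1
ee_pos: [0.5003, 0.3902, 0.2]
orientation: [-3.141, -0.0, -3.064]
ft_force: [-0.3, 1.2, -0.3]
gripper_width: 0.873
gripper_force: 0.0
```

Request:
step_arm(offset=[[0,0,0],[0,0,0]], dr=[[0,0,0],[0,0,0]])

```text
time: 1.3
ee_pos: [0.499, 0.3902, 0.1994]
orientation: [-3.141, -0.002, -3.066]
ft_force: [-0.0, -0.5, 0.0]
gripper_width: 0.875
gripper_force: 0.0
```

Run:
```python
from h import *; from cell import env
s=env.read_state();print(s["ee_pos"],s["orientation"],s["time"],s["qpos"].round(2))
f=env.grab_frame("wrist"); cv2.imwrite("pics/w1.png",f["img"][:,:,::-1]); np.savez("wrist1.npz",**f)
R=Ro.from_euler('z',.078)
for X in[(155,0,20),(153,-28,20),(35,0,20),(-65,12,38),(-65,-12,38),(35,12,38),(35,-12,38)]:
    print(X,np.round(pj(f,R.apply(np.array(X)/1e3)+[.5059,.3889,.003]),1))
```

```text
[0.49904178 0.39017025 0.19939371] [-3.14061882e+00 -2.20596822e-03 -3.06574194e+00] 1.3 [-0.45  0.52 -0.36  1.64  0.2   1.02  0.78]
(155, 0, 20) [314.8 390.7]
(153, -28, 20) [284.5 388.9]
(35, 0, 20) [314.5 269.6]
(-65, 12, 38) [330.9 148.6]
(-65, -12, 38) [297.3 148.6]
(35, 12, 38) [329.6 278. ]
(35, -12, 38) [299.2 278. ]
```

View pics/w1.png

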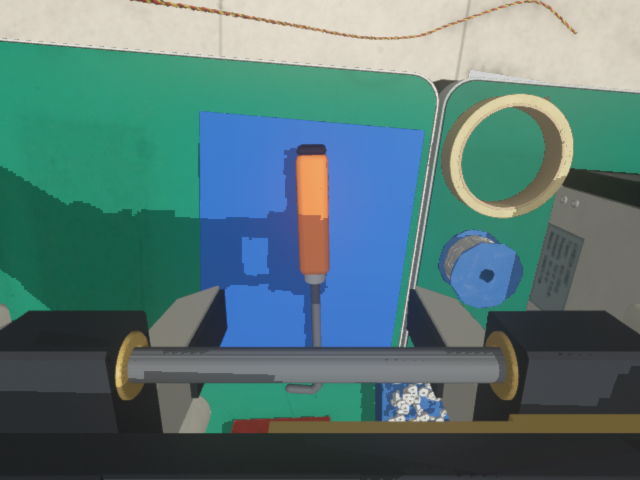

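Run:
```python
from h import *; from cell import env
plan(env.read_state(),[(.513,.3897,.034,np.pi+.093)])
```

```text
[-15.4, -3.0, 166.0] [0.0, -0.0019, -0.0146]
```

Request:
step_arm(offset=[[-4,-1,40],[-8,-2,80],[-14,-3,120],[-14,-3,150],[-14,-3,165]], dr=[[0,0,-0.014],[0,0,-0.014],[0,0,-0.014],[0,0,-0.014],[0,0,-0.014]])

```text
time: 1.85
ee_pos: [0.5098, 0.3896, 0.0332]
orientation: [-3.14, -0.004, -3.047]
ft_force: [-0.4, -1.9, 0.1]
gripper_width: 0.868
gripper_force: 0.0
```

Request:
step_arm(offset=[[0,0,0],[0,0,0],[0,0,0],[0,0,0],[0,0,0]], dr=[[0,0,0],[0,0,0],[0,0,0],[0,0,0],[0,0,0]], claw=10, force=50)

```text
time: 2.35
ee_pos: [0.5137, 0.3899, 0.0372]
orientation: [3.14, 0.002, -3.05]
ft_force: [0.4, 0.4, 0.2]
gripper_width: 0.488
gripper_force: 0.0
```

Request:
step_arm(offset=[[0,0,0],[0,0,0],[0,0,0]], dr=[[0,0,0],[0,0,0],[0,0,0]])

```text
time: 2.65
ee_pos: [0.5131, 0.3893, 0.0359]
orientation: [-3.141, 0.0, -3.049]
ft_force: [-0.7, -0.6, 2.0]
gripper_width: 0.254
gripper_force: 50.0
```

```bash
cat >> h.py <<'E'
RP=np.array([.6218,.0438,.1362])
def hk2tcp(X,Y,zrod,yaw=None):
    """cross piece centre (hook x=154,y=0) at riser X,Y mm, rod height mm -> TCP target"""
    yaw=RP[2] if yaw is None else yaw
    p=Ro.from_euler('z',RP[2]).apply([X/1e3,Y/1e3,0])+[RP[0],RP[1],0]
    q=p-Ro.from_euler('z',yaw).apply([.154-.0075,0,0])
    return (q[0],q[1],zrod/1e3-.020+.033,np.pi+yaw)
E
python3 - <<'E'
from h import *; from cell import env
a,b=ld("scene0"),ld("side0")
print(bp(a,272,241,0),bp(b,372,226,0))
t=hk2tcp(-40,42,37);print(np.round(t,4))
plan(env.read_state(),[(.513,.39,.156,np.pi+.093),(.425,.36,.156,np.pi+.093),(t[0],t[1],.156,t[3]),t])
E
```

```text
[0.7041186  0.28769419 0.        ] [0.71218979 0.27347459 0.        ]
[0.4313 0.0601 0.05   3.2778]
[-0.0, 0.7, -120.1] [-0.0001, 0.0001, -0.0008]
[90.4, -21.1, -120.1] [-0.0001, 0.0001, -0.0008]
[111.7, -320.3, -120.1] [-0.0001, 0.0001, -0.044]
[111.7, -320.3, -14.1] [-0.0001, 0.0001, -0.044]
```

Request:
step_arm(offset=[[0,0,-20],[0,0,-50],[0,0,-85],[10,0,-110],[35,-5,-120]], dr=[[0,0,0],[0,0,0],[0,0,0],[0,0,0],[0,0,0]])

```text
time: 3.15
ee_pos: [0.4813, 0.3826, 0.1587]
orientation: [3.138, 0.005, -3.051]
ft_force: [-0.9, 0.2, -1.6]
gripper_width: 0.258
gripper_force: 50.0
```

Request:
step_arm(offset=[[25,-10,0],[50,-25,0],[65,-55,0],[76,-90,0],[76,-125,0]], dr=[[0,0,0],[0,0,0],[0,0,0],[0,0,0],[0,0,0]])

```text
time: 3.65
ee_pos: [0.4121, 0.2486, 0.1553]
orientation: [-3.141, -0.002, -3.047]
ft_force: [0.8, -0.0, -1.3]
gripper_width: 0.256
gripper_force: 50.0
```

Request:
step_arm(offset=[[0,-35,0],[0,-75,0],[0,-115,0],[0,-155,0],[0,-190,0]], dr=[[0,0,0],[0,0,-0.015],[0,0,-0.03],[0,0,-0.044],[0,0,-0.044]])

```text
time: 4.15
ee_pos: [0.4315, 0.0584, 0.1556]
orientation: [-3.141, -0.0, -3.006]
ft_force: [1.0, 0.1, -1.4]
gripper_width: 0.26
gripper_force: 50.0
```

Request:
step_arm(offset=[[0,0,0],[0,0,0],[0,0,0]], dr=[[0,0,0],[0,0,0],[0,0,0]])

```text
time: 4.45
ee_pos: [0.4318, 0.0615, 0.1557]
orientation: [3.141, 0.0, -3.004]
ft_force: [0.4, 1.0, -0.5]
gripper_width: 0.26
gripper_force: 50.0
```

Run:
```python
from h import *; from cell import env
s=env.read_state();print(s["ee_pos"],s["orientation"],s["time"],s["qpos"].round(2),s["ft_force"],s["gripper_width"])
t=hk2tcp(-40,42,37);print(np.round(t,4))
plan(s,[t])
```

```text
[0.43178847 0.06153265 0.15569418] [ 3.14102129e+00  3.49431164e-05 -3.00417088e+00] 4.45 [ 0.06  0.24 -0.3   2.15  0.1   0.76  1.41] [ 0.4047842   1.04882108 -0.47879274] 0.2598037099756394
[0.4313 0.0601 0.05   3.2778]
[0.7, -1.4, 105.7] [0.0006, 0.0, 0.0012]
```

Request:
step_arm(offset=[[0,0,30],[0,0,60],[0,0,85],[0,0,105],[0,0,105]], dr=[[0,0,0],[0,0,0],[0,0,0],[0,0,0],[0,0,0]])

```text
time: 4.95
ee_pos: [0.4297, 0.0619, 0.0486]
orientation: [3.141, -0.005, -3.002]
ft_force: [-1.0, -0.4, -1.9]
gripper_width: 0.259
gripper_force: 50.0
```

Request:
step_arm(offset=[[0,0,0],[0,0,0]], dr=[[0,0,0],[0,0,0]])

```text
time: 5.15
ee_pos: [0.4328, 0.0614, 0.0517]
orientation: [3.141, 0.002, -3.004]
ft_force: [-0.7, -0.0, -1.8]
gripper_width: 0.256
gripper_force: 50.0
```

Run:
```python
from h import *; from cell import env
a=env.grab_frame("scene");b=env.grab_frame("side");np.savez("scene2.npz",**a);np.savez("side2.npz",**b)
s=env.read_state();print(s["ee_pos"],s["orientation"],s["ft_force"])
im=np.hstack([cv2.resize(f["img"][y:y+150,x:x+100,::-1],(400,600),interpolation=cv2.INTER_CUBIC) for f,x,y in((a,320,130),(b,340,230))])
cv2.imwrite("pics/c3.png",im)
T=Ro.from_euler('xyz',s["orientation"])
def hw(X): # hook frame-> world via tool
    return s["ee_pos"]+Ro.from_euler('z',s["orientation"][2]-np.pi).apply(np.array(X)/1e3-[.0075,0,.033])
for n,f,x,y in(("sc",a,320,130),("si",b,340,230)):
  for X in((155,0,20),(153,-28,20)): 
    u=np.array(pj(f,hw(X)));print(n,X,u.round(1),((u-[x,y])*4).round())
```

```text
[0.4329072  0.06094365 0.05182368] [ 3.14153326e+00  2.32162826e-03 -3.00501072e+00] [-0.13535411  0.69561764 -1.79673095]
sc (155, 0, 20) [367.3 202.6] [189. 290.]
sc (153, -28, 20) [372.7 197. ] [211. 268.]
si (155, 0, 20) [346.8 296.4] [ 27. 266.]
si (153, -28, 20) [353.5 307.9] [ 54. 312.]
```

View pics/c3.png

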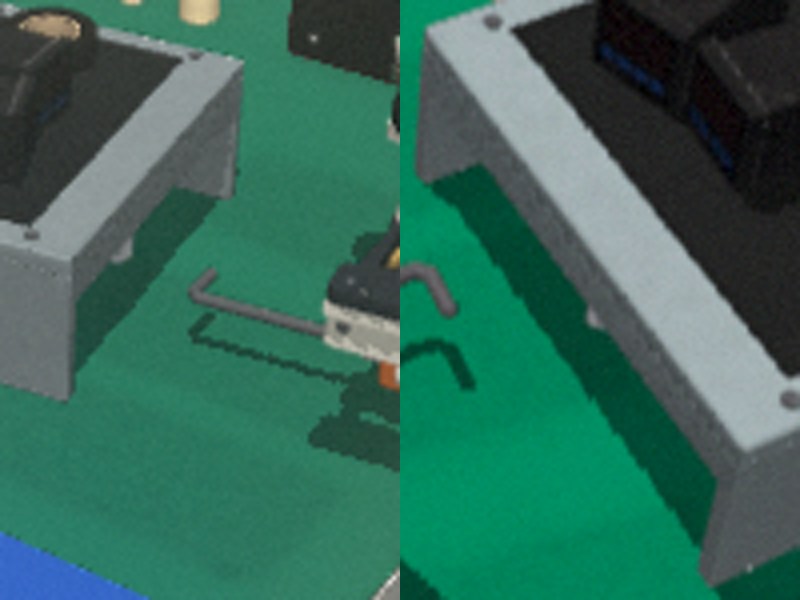

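Run:
```python
from fit import *
a,b=ld("scene2"),ld("side2")
rs=fit([(a,(0,130,100),(338,194.5)),(a,(0,-130,100),(380.75,145.5)),(a,(200,130,100),(261.7,175)),(a,(200,-130,100),(310,129)),(a,(0,130,0),(337,230.5)),(a,(0,-130,0),(378.75,178.75)),
(b,(0,130,100),(346.25,237.5)),(b,(0,-130,100),(426.25,342.5)),(b,(200,-130,100),(523.5,299)),(b,(0,130,0),(344.25,275)),(b,(0,-130,0),(416.25,376.25))],[.62,.05,.1],0)
R=Ro.from_euler('z',rs[2])
for f,u,v in((a,350.5,195.5),(b,388.75,311.25)):
  for z in(.010,.018,.022): print("loop",z,(R.inv().apply(bp(f,u,v,z)-[rs[0],rs[1],0])*1e3).round(1))
```

```text
[0.6235 0.0408 0.1406]
[[0.2, -0.4], [0.9, -1.8], [-1.3, -2.1], [0.8, -1.9], [0.1, -0.1], [0.3, -1.1], [-1.6, -1.5], [-0.4, -0.3], [1.7, -1.4], [-2.1, -2.6], [0.7, 0.8]]
loop 0.01 [26.2 -4.4 10. ]
loop 0.018 [21.5  6.9 18. ]
loop 0.022 [19.2 12.5 22. ]
loop 0.01 [26.1  2.  10. ]
loop 0.018 [22.  -2.9 18. ]
loop 0.022 [20.  -5.4 22. ]
```

```bash
sed -i 's/^RP=.*/RP=np.array([.6235,.0408,.1406])/' h.py
python3 - <<'E'
from h import *; from cell import env
s=env.read_state();print(s["ee_pos"],s["orientation"])
plan(s,[hk2tcp(-38,47,37),hk2tcp(46,47,37),hk2tcp(46,20,37)])
E
```

```text
[0.4329072  0.06094365 0.05182368] [ 3.14153326e+00  2.32162826e-03 -3.00501072e+00]
[-1.4, 0.4, 1.8] [0.0001, 0.0023, -0.004]
[-85.4, 0.7, 2.0] [0.0001, 0.0023, -0.004]
[-85.5, -26.3, 2.0] [0.0001, 0.0023, -0.004]
```

Request:
step_arm(offset=[[-10,0,0],[-20,0,1],[-30,0,1],[-40,0,1],[-50,0,1]], dr=[[0,0,-0.004],[0,0,-0.004],[0,0,-0.004],[0,0,-0.004],[0,0,-0.004]])

```text
time: 5.75
ee_pos: [0.4826, 0.0675, 0.0497]
orientation: [3.141, 0.0, -3.002]
ft_force: [-1.0, 0.4, -1.6]
gripper_width: 0.259
gripper_force: 50.0
```

Request:
step_arm(offset=[[0,0,0],[0,0,0],[0,0,0]], dr=[[0,0,0],[0,0,0],[0,0,0]])

```text
time: 6.05
ee_pos: [0.4806, 0.0672, 0.0494]
orientation: [-3.142, -0.001, -3.001]
ft_force: [-0.4, -0.2, -1.3]
gripper_width: 0.261
gripper_force: 50.0
```

Request:
step_arm(offset=[[-4,0,0],[-8,0,0],[-12,0,0],[-16,0,0],[-20,0,0]], dr=[[0,0,0],[0,0,0],[0,0,0],[0,0,0],[0,0,0]])

```text
time: 6.55
ee_pos: [0.5017, 0.0702, 0.0497]
orientation: [3.142, 0.0, -3.001]
ft_force: [-0.6, 0.3, -1.8]
gripper_width: 0.257
gripper_force: 50.0
```

Request:
step_arm(offset=[[-4,0,0],[-8,0,0],[-12,0,0],[-15,0,0],[-15,0,0]], dr=[[0,0,0],[0,0,0],[0,0,0],[0,0,0],[0,0,0]])

```text
time: 7.05
ee_pos: [0.5167, 0.0723, 0.0498]
orientation: [3.142, 0.001, -3.001]
ft_force: [-0.0, 0.2, -1.9]
gripper_width: 0.26
gripper_force: 50.0
```

```bash
cat >> h.py <<'E'
def where(s):
    p=s["ee_pos"]+Ro.from_euler('z',s["orientation"][2]-np.pi).apply([.1465,0,0])
    R=Ro.from_euler('z',RP[2]); q=R.inv().apply(p-[RP[0],RP[1],0])*1e3; q[2]-=13
    print("t",s["time"],"hook X,Y,zrod",q.round(1),"F riser",R.inv().apply(s["ft_force"]).round(1),"w",round(s["gripper_width"],3))
E
python3 - <<'E'
from h import *; from cell import env
where(env.read_state())
E
```

```text
t 7.05 hook X,Y,zrod [45.1 46.1 36.8] F riser [-0.   0.2 -1.9] w 0.26
```

Request:
step_arm(offset=[[0,-2,0],[0,-4,0],[0,-6,0],[0,-8,0],[0,-10,0]], dr=[[0,0,0],[0,0,0],[0,0,0],[0,0,0],[0,0,0]])

```text
time: 7.55
ee_pos: [0.5174, 0.062, 0.0497]
orientation: [-3.142, -0.0, -3.002]
ft_force: [-0.4, -0.2, -0.5]
gripper_width: 0.262
gripper_force: 50.0
```

Request:
step_arm(offset=[[0,-1,0],[0,-2,0],[0,-3,0],[0,-4,0],[0,-5,0]], dr=[[0,0,0],[0,0,0],[0,0,0],[0,0,0],[0,0,0]])

```text
time: 8.05
ee_pos: [0.5182, 0.0574, 0.0497]
orientation: [3.142, -0.0, -3.001]
ft_force: [-1.1, -0.5, -2.2]
gripper_width: 0.258
gripper_force: 50.0
```

Request:
step_arm(offset=[[0,-1,0],[0,-2,0],[0,-3,0],[0,-4,0],[0,-5,0]], dr=[[0,0,0],[0,0,0],[0,0,0],[0,0,0],[0,0,0]])

```text
time: 8.55
ee_pos: [0.5189, 0.0523, 0.0497]
orientation: [3.142, -0.0, -3.001]
ft_force: [0.2, -1.0, -1.1]
gripper_width: 0.259
gripper_force: 50.0
```

Request:
step_arm(offset=[[0,-1,0],[0,-2,0],[0,-3,0],[0,-4,0],[0,-4,0]], dr=[[0,0,0],[0,0,0],[0,0,0],[0,0,0],[0,0,0]])

```text
time: 9.05
ee_pos: [0.5195, 0.0482, 0.0497]
orientation: [-3.141, -0.0, -3.002]
ft_force: [0.7, -0.2, -1.1]
gripper_width: 0.255
gripper_force: 50.0
```

Run:
```python
from h import *; from cell import env
s=env.read_state();where(s);print(s["torque"])
```

```text
t 9.05 hook X,Y,zrod [44.5 21.8 36.7] F riser [ 0.6 -0.3 -1.1] w 0.255
[ 0.04269484 -0.01421991 -0.01897832]
```

Request:
step_arm(offset=[[0,-1,0],[0,-2,0],[0,-3,0],[0,-3,0]], dr=[[0,0,0],[0,0,0],[0,0,0],[0,0,0]])

```text
time: 9.45
ee_pos: [0.5199, 0.0452, 0.0497]
orientation: [-3.142, -0.0, -3.002]
ft_force: [0.4, 0.5, -2.4]
gripper_width: 0.258
gripper_force: 50.0
```

Request:
step_arm(offset=[[0,-1,0],[0,-2,0],[0,-2,0]], dr=[[0,0,0],[0,0,0],[0,0,0]])

```text
time: 9.75
ee_pos: [0.5202, 0.0433, 0.0497]
orientation: [-3.142, -0.0, -3.002]
ft_force: [0.6, 0.6, -2.0]
gripper_width: 0.257
gripper_force: 50.0
```

Request:
step_arm(offset=[[2,0,0],[4,0,0],[6,0,0],[7,0,0],[8,0,0]], dr=[[0,0,0],[0,0,0],[0,0,0],[0,0,0],[0,0,0]])

```text
time: 10.25
ee_pos: [0.5121, 0.0424, 0.0497]
orientation: [3.142, -0.0, -3.001]
ft_force: [-0.4, 0.3, -2.2]
gripper_width: 0.258
gripper_force: 50.0
```

Request:
step_arm(offset=[[1,0,0],[2,0,0],[3,0,0],[4,0,0]], dr=[[0,0,0],[0,0,0],[0,0,0],[0,0,0]])

```text
time: 10.65
ee_pos: [0.5082, 0.0418, 0.0497]
orientation: [3.142, -0.0, -3.001]
ft_force: [-0.8, -0.7, -1.5]
gripper_width: 0.259
gripper_force: 50.0
```

Run:
```python
from h import *; from cell import env
s=env.read_state();where(s);print(s["torque"])
```

```text
t 10.65 hook X,Y,zrod [32.5 17.1 36.7] F riser [-0.9 -0.6 -1.5] w 0.259
[0.01467953 0.03347611 0.04077384]
```

Request:
step_arm(offset=[[1,0,0],[2,0,0],[3,0,0],[4,0,0]], dr=[[0,0,0],[0,0,0],[0,0,0],[0,0,0]])

```text
time: 11.05
ee_pos: [0.5054, 0.0414, 0.05]
orientation: [3.141, 0.002, -3.001]
ft_force: [4.2, 0.0, -3.8]
gripper_width: 0.261
gripper_force: 50.0
```

Request:
step_arm(offset=[[1,0,0],[2,0,0],[3,0,0],[4,0,0]], dr=[[0,0,0],[0,0,0],[0,0,0],[0,0,0]])

```text
time: 11.45
ee_pos: [0.5006, 0.0407, 0.0499]
orientation: [3.142, 0.001, -3.001]
ft_force: [3.8, 0.8, -2.5]
gripper_width: 0.26
gripper_force: 50.0
```

Request:
step_arm(offset=[[3,0,0],[7,0,0],[11,0,0],[15,0,0],[19,0,0]], dr=[[0,0,0],[0,0,0],[0,0,0],[0,0,0],[0,0,0]])

```text
time: 11.95
ee_pos: [0.4812, 0.038, 0.0498]
orientation: [3.142, 0.0, -3.001]
ft_force: [4.7, 0.4, -2.1]
gripper_width: 0.26
gripper_force: 50.0
```

Request:
step_arm(offset=[[4,0,0],[8,0,0],[12,0,0],[16,0,0],[20,0,0]], dr=[[0,0,0],[0,0,0],[0,0,0],[0,0,0],[0,0,0]])

```text
time: 12.45
ee_pos: [0.4614, 0.0353, 0.0497]
orientation: [3.142, 0.0, -3.001]
ft_force: [3.9, 1.6, -2.6]
gripper_width: 0.259
gripper_force: 50.0
```

Run:
```python
from h import *; from cell import env
s=env.read_state();where(s);print(s["torque"],s["qpos"].round(2))
```

```text
t 12.45 hook X,Y,zrod [-14.7  17.2  36.7] F riser [ 4.1  1.  -2.6] w 0.259
[ 0.12594891 -0.85320063  0.07053485] [ 0.07  0.48 -0.24  2.15  0.21  0.53  1.38]
```

Request:
step_arm(offset=[[4,0,0],[8,0,0],[12,0,0],[16,0,0],[20,0,0]], dr=[[0,0,0],[0,0,0],[0,0,0],[0,0,0],[0,0,0]])

```text
time: 12.95
ee_pos: [0.4416, 0.0324, 0.0497]
orientation: [3.142, 0.0, -3.001]
ft_force: [5.0, 0.0, -1.6]
gripper_width: 0.257
gripper_force: 50.0
```

Request:
step_arm(offset=[[4,0,0],[8,0,0],[12,0,0],[16,0,0],[18,0,0]], dr=[[0,0,0],[0,0,0],[0,0,0],[0,0,0],[0,0,0]])

```text
time: 13.45
ee_pos: [0.4235, 0.0299, 0.0497]
orientation: [3.142, -0.0, -3.001]
ft_force: [3.8, 1.7, -1.8]
gripper_width: 0.259
gripper_force: 50.0
```

Run:
```python
from h import *; from cell import env
a=env.grab_frame("scene");b=env.grab_frame("side");np.savez("scene3.npz",**a);np.savez("side3.npz",**b)
s=env.read_state();where(s);print(s["torque"],s["qpos"].round(2))
im=np.hstack([cv2.resize(f["img"][y:y+150,x:x+100,::-1],(400,600),interpolation=cv2.INTER_CUBIC) for f,x,y in((a,320,130),(b,320,240))])
cv2.imwrite("pics/c4.png",im)
R=Ro.from_euler('z',RP[2])
for S in(90,100,110):
  for Y in(108,-108):
    P=R.apply([(70-S)/1e3,Y/1e3,.06])+[RP[0],RP[1],0]
    print(S,Y,((np.array(pj(a,P))-[320,130])*4).round(),((np.array(pj(b,P))-[320,240])*4).round()+[400,0])
```

```text
t 13.55 hook X,Y,zrod [-53.2  17.2  36.6] F riser [ 2.6 -0.1 -2. ] w 0.257
[ 0.20526706 -0.55734435  0.12743439] [ 0.07  0.44 -0.24  2.23  0.21  0.49  1.38]
90 108 [119. 305.] [479.  89.]
90 -108 [259. 133.] [736. 444.]
100 108 [135. 310.] [460.  96.]
100 -108 [274. 137.] [715. 454.]
110 108 [152. 315.] [441. 103.]
110 -108 [289. 141.] [694. 463.]
```

View pics/c4.png

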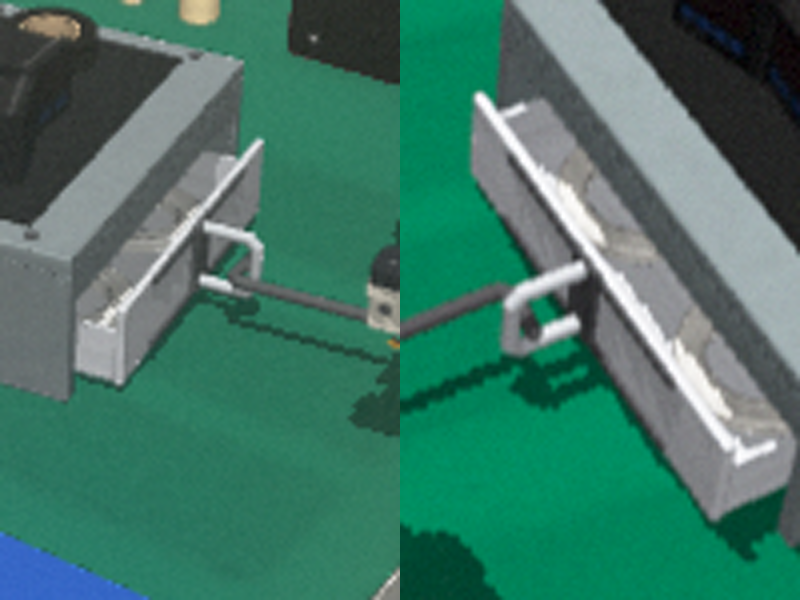

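Request:
step_arm(offset=[[2,0,0],[5,0,0],[8,0,0],[11,0,0],[12,0,0]], dr=[[0,0,0],[0,0,0],[0,0,0],[0,0,0],[0,0,0]])

```text
time: 14.05
ee_pos: [0.4117, 0.0282, 0.0497]
orientation: [-3.142, -0.0, -3.001]
ft_force: [4.4, 1.7, -2.3]
gripper_width: 0.257
gripper_force: 50.0
```

Request:
step_arm(offset=[[-2,0,0],[-5,0,0],[-8,0,0],[-10,0,0],[-10,0,0]], dr=[[0,0,0],[0,0,0],[0,0,0],[0,0,0],[0,0,0]])

```text
time: 14.55
ee_pos: [0.4222, 0.0297, 0.0496]
orientation: [3.142, -0.0, -3.001]
ft_force: [0.3, 0.2, -1.9]
gripper_width: 0.258
gripper_force: 50.0
```

Run:
```python
from h import *; from cell import env
s=env.read_state();where(s);print(s["torque"],s["qpos"].round(2))
```

```text
t 14.55 hook X,Y,zrod [-54.3  17.1  36.6] F riser [ 0.3  0.1 -1.9] w 0.258
[-0.03210445  0.02556106 -0.02023214] [ 0.07  0.44 -0.24  2.24  0.21  0.49  1.38]
```

Request:
step_arm(offset=[[0,4,0],[0,10,0],[0,16,0],[0,22,0],[0,28,0]], dr=[[0,0,0],[0,0,0],[0,0,0],[0,0,0],[0,0,0]])

```text
time: 15.05
ee_pos: [0.418, 0.0581, 0.0497]
orientation: [3.142, -0.0, -3.001]
ft_force: [0.1, 0.4, -1.4]
gripper_width: 0.258
gripper_force: 50.0
```

Request:
step_arm(offset=[[0,5,0],[0,10,0],[0,14,0],[0,14,0]], dr=[[0,0,0],[0,0,0],[0,0,0],[0,0,0]])

```text
time: 15.45
ee_pos: [0.4162, 0.0719, 0.0497]
orientation: [3.141, 0.0, -3.0]
ft_force: [0.3, 0.7, -1.0]
gripper_width: 0.259
gripper_force: 50.0
```

Request:
step_arm(offset=[[0,0,-10],[0,0,-30],[0,0,-60],[0,0,-90],[0,0,-110]], dr=[[0,0,0],[0,0,0],[0,0,0],[0,0,0],[0,0,0]])

```text
time: 15.95
ee_pos: [0.4169, 0.0711, 0.1622]
orientation: [-3.142, 0.002, -3.002]
ft_force: [0.4, -0.5, -2.5]
gripper_width: 0.258
gripper_force: 50.0
```

Run:
```python
from h import *; from cell import env
s=env.read_state();where(s);print(s["torque"],s["qpos"].round(2),s["ee_pos"])
t=(.500,.380)
plan(s,[(.42,.25,.158,np.pi+.08),(.44,.38,.158,np.pi+.08),(.50,.38,.158,np.pi+.08)])
```

```text
t 15.95 hook X,Y,zrod [-53.8  58.8 149.2] F riser [ 0.3 -0.6 -2.5] w 0.258
[ 6.13033886e-03 -9.13018000e-02 -8.43603609e-05] [ 0.05  0.21 -0.31  2.18  0.09  0.76  1.39] [0.41689888 0.07106833 0.16220664]
[-28.0, 176.8, 4.3] [0.0, 0.0023, 0.0597]
[-65.9, 302.7, 4.3] [0.0, 0.0023, 0.0597]
[-125.3, 294.4, 4.5] [0.0, 0.0023, 0.0597]
```

Request:
step_arm(offset=[[0,25,0],[0,62,0],[-5,100,0],[-15,138,0],[-28,176,0]], dr=[[0,0,0],[0,0,0.02],[0,0,0.04],[0,0,0.06],[0,0,0.06]])

```text
time: 16.45
ee_pos: [0.4191, 0.2502, 0.1605]
orientation: [-3.141, 0.0, -3.063]
ft_force: [2.0, -0.3, -1.2]
gripper_width: 0.256
gripper_force: 50.0
```

Run:
```python
from h import *; from cell import env
s=env.read_state()
plan(s,[(.44,.38,.158,np.pi+.08),(.506,.38,.158,np.pi+.08),(.506,.38,.036,np.pi+.08)])
```

```text
[-31.0, 127.8, 2.5] [-0.0005, 0.0004, -0.001]
[-96.8, 122.5, 2.5] [-0.0005, 0.0004, -0.001]
[-96.8, 122.6, 124.5] [-0.0005, 0.0004, -0.001]
```

Request:
step_arm(offset=[[-6,35,0],[-20,72,0],[-45,105,0],[-72,122,0],[-97,122,0]], dr=[[0,0,0],[0,0,0],[0,0,0],[0,0,0],[0,0,0]])

```text
time: 16.95
ee_pos: [0.5059, 0.3827, 0.1605]
orientation: [3.139, -0.0, -3.057]
ft_force: [-0.0, -0.2, -1.2]
gripper_width: 0.259
gripper_force: 50.0
```

Request:
step_arm(offset=[[0,0,20],[0,0,50],[0,0,80],[0,0,105],[0,0,114]], dr=[[0,0,0],[0,0,0],[0,0,0],[0,0,0],[0,0,0]])

```text
time: 17.45
ee_pos: [0.5049, 0.3767, 0.0433]
orientation: [-3.139, -0.004, -3.062]
ft_force: [0.2, 0.0, -1.9]
gripper_width: 0.258
gripper_force: 50.0
```

Request:
step_arm(offset=[[0,0,2],[0,0,4],[0,0,6],[0,0,6],[0,0,6]], dr=[[0,0,0],[0,0,0],[0,0,0],[0,0,0],[0,0,0]])

```text
time: 17.95
ee_pos: [0.5068, 0.3792, 0.0406]
orientation: [3.141, 0.001, -3.061]
ft_force: [0.1, 0.5, -1.3]
gripper_width: 0.257
gripper_force: 50.0
```

Request:
step_arm(offset=[[0,0,1],[0,0,2],[0,0,3],[0,0,4],[0,0,4]], dr=[[0,0,0],[0,0,0],[0,0,0],[0,0,0],[0,0,0]])

```text
time: 18.45
ee_pos: [0.5063, 0.3788, 0.0359]
orientation: [-3.141, -0.0, -3.061]
ft_force: [-0.8, -0.2, 2.0]
gripper_width: 0.254
gripper_force: 50.0
```

Request:
step_arm(offset=[[0,0,0.5],[0,0,1],[0,0,1]], dr=[[0,0,0],[0,0,0],[0,0,0]])

```text
time: 18.75
ee_pos: [0.5063, 0.3788, 0.0359]
orientation: [-3.141, 0.0, -3.061]
ft_force: [-2.3, -2.6, 9.2]
gripper_width: 0.259
gripper_force: 50.0
```

Resting on the mat; back off slightly, release, rise.

Request:
step_arm(offset=[[0,0,-1],[0,0,-1],[0,0,-1],[0,0,-1],[0,0,-1]], dr=[[0,0,0],[0,0,0],[0,0,0],[0,0,0],[0,0,0]], claw=70)

```text
time: 19.25
ee_pos: [0.5063, 0.3788, 0.0355]
orientation: [3.142, -0.0, -3.061]
ft_force: [0.3, -0.2, 0.4]
gripper_width: 0.645
gripper_force: 0.0
```

Request:
step_arm(offset=[[0,0,0],[0,0,0],[0,0,0],[0,0,0],[0,0,0]], dr=[[0,0,0],[0,0,0],[0,0,0],[0,0,0],[0,0,0]])

```text
time: 19.75
ee_pos: [0.5063, 0.3788, 0.0357]
orientation: [3.142, -0.0, -3.061]
ft_force: [-0.0, 0.0, -0.3]
gripper_width: 0.76
gripper_force: 0.0
```

Request:
step_arm(offset=[[0,0,-20],[0,0,-55],[0,0,-95],[0,0,-135],[0,0,-165]], dr=[[0,0,0],[0,0,0],[0,0,0],[0,0,0],[0,0,0]])

```text
time: 20.25
ee_pos: [0.5068, 0.3794, 0.2036]
orientation: [3.14, 0.002, -3.061]
ft_force: [-0.0, 0.2, 0.5]
gripper_width: 0.76
gripper_force: 0.0
```

Request:
step_arm(offset=[[20,0,0],[50,0,0],[80,0,0],[80,0,0],[80,0,0]], dr=[[0,0,0],[0,0,0],[0,0,0],[0,0,0],[0,0,0]])

```text
time: 20.75
ee_pos: [0.4263, 0.3726, 0.2011]
orientation: [3.142, 0.001, -3.06]
ft_force: [0.5, 0.3, 0.6]
gripper_width: 0.765
gripper_force: 0.0
```

Run:
```python
from h import *; from cell import env
a=env.grab_frame("scene");b=env.grab_frame("side")
s=env.read_state();print(s["time"],s["ee_pos"],s["ft_force"],s["gripper_width"])
im=np.hstack([cv2.resize(f["img"][y:y+240,x:x+210,::-1],(400,457),interpolation=cv2.INTER_CUBIC) for f,x,y in((a,230,130),(b,200,150))])
cv2.imwrite("pics/c5.png",im)
```

```text
20.85 [0.42767348 0.37229506 0.20093917] [ 0.94511572  0.08703523 -0.29989318] 0.7610019075597242
```

View pics/c5.png

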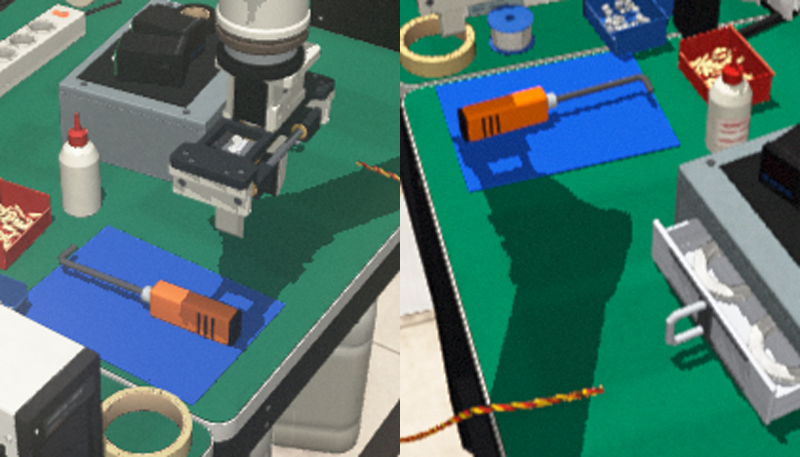

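The side view (right half) shows the hook flat on the mat, with the handle at about (505,113) and the tip at (650,85). The tray is out at about (740,320), and the bystanders are where they were.

```bash
python3 -c "
from cell import env
print(env.hand_in())"
```

```text
the job is handed in; nothing more can be done
None
```

The job is handed in: the tray is out to about 10 cm by camera and arm readings, the highest force in any reading while hooked on the loop was about 5.7 N, and the hook lies flat on the mat with the bystanders where they were.

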